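# Wash basket: pop and steady the sprung lid

### The job

Put the chrome headset spacer in the basket of the bench parts cleaner, which is still dry: press the lid's red release button by feel, without forcing it, and keep the sprung lid in check as it comes up so that it rises slowly all the way to its stop instead of flying open and banging. Then set the spacer down in the basket without dropping it, leave the lid standing fully open, and leave the other things on the bench where they are.

Things in the scene. Friction and masses are not known exactly. Their poses are not given: they have to be found in the camera images.
- cleaner: Bench parts cleaner, fixed: white housing 205 (its x) x 240 (its y) x 122 mm high, hinged grey lid with a clear window on top, red button on its front deck. Origin: centre of the underside; x from button side to hinge side, y along the hinge, z up. Tank under the lid: x -51 to +77, y -99 to +99 mm, walls 118 mm high, floor at z 58 mm
- button_top (a point): Centre of the top of the red round button, 24 mm across, at x -83, y 0, z 138 mm of the cleaner, 12 mm higher than the shut lid's top. Pressed straight down: 7 mm to a hard stop, spring 2 N rising to 7 N, springs back. The catch frees the lid at 3 to 6 mm of travel, different each time; at the stop the button is still 5 mm higher than the lid was. More than 30 N damages it
- lid (a joint): Angle of the lid, rad: 0 shut and latched, grows as its front edge rises, 1.70 at the stop (just past upright, leaning away from the button side), where its spring keeps it. Once released the spring drives it all the way, 0.26 N m at first, 0.18 N m at the end (2 to 3 N at mid-lid); left alone it flies open in about 0.3 s. It does not shut or latch by itself
- lid_front (a point): Middle of the lid's front edge, on the top face, 152 mm from the hinge axis; moves with the lid. Shut, the lid covers x -62 to +90, y -113 to +113 mm of the cleaner, top face at z 126 mm; its front edge is 21 mm from the button's centre
- lid_hinge (a point): Middle of the lid's hinge axis, fixed at x +90, y 0, z 122 mm of the cleaner; the axis runs along the cleaner's y. The lid is an 8 mm thick plate centred on the axis, so its top (outer) face is 4 mm off the axis
- basket (a point): Centre of the basket's floor in the tank, at x +13, y 0, z 58 mm of the cleaner; the basket is a flat wire grid that fills the tank floor (128 x 198 mm)
- spacer_mid (a point): Chrome headset spacer, a plain ring 34 mm outside, 28.6 mm bore, 20 mm high, standing on its flat end on the bench; the point is its centre, half-way up (10 mm above the bench). About 25 g
- mount: Black plastic light mount, 46 x 26 mm, 50 mm high, loose on the bench; origin under its centre. Not needed
- grease: Small white jar with a green cap, 44 mm in diameter, 42 mm high, loose on the bench; origin under its centre. Not needed
- gauge: Steel tyre pressure gauge lying on its back, dial 62 mm in diameter, 22 mm high, stem reaching 97 mm along its x and a small brass knob on its -y side; origin under the dial. Not needed
- bottle: Blue plastic drinking bottle, 72 mm in diameter, 185 mm high, standing; origin under its centre. Not needed
- tyre_lever: Yellow tyre lever lying flat, 125 x 16 x 6 mm, along its x. Not needed
- spanner: Steel spanner lying flat, 170 mm long, along its x, on the bench beyond the cleaner. Not needed

How it is judged:
By the outcome, as a careful person would: the job done as asked, in the order asked, and still so for the second after the job is handed in, with the robot touching nothing.
It also fails if it takes over 72 s, if anything falls off the work surface, if the arm or the gripper's body presses on something with over 40 N, if the wrist force passes 120 N, or if a joint passes its speed limit or range.

### The arm

A 7-joint arm with a two-finger parallel gripper is mounted at the origin on the work surface. World frame = base frame: x ahead of the robot, y to its left, z up, the work surface at z = 0. Lengths are in m, angles in rad, forces in N, time in s.
With the tool pointing down it reaches from about 0.425 to 0.875 m from the base axis. Payload 4.7 kg.
Tool frame: the origin (TCP) lies between the finger pads; the fingertips stand env.tips_ahead ahead of it and the grasp point (between the pads) lies 11 mm behind it (env.tips_ahead is the distance from the TCP to the fingertips, in m); z points along the fingers, x is the direction in which the jaws open and shut, and the axes are right-handed (so a half turn about z gives the same grasp; the last joint's range is limited). The gripper opens to 87 mm and grips with 3 to 60 N. Pads are 19 mm wide; open, the fingers measure 117 mm over their backs; the gripper's body (75 mm by 190 mm) begins 51 mm behind the grasp point.
Start: joints at [-1.199, 0.321, -0.07, 1.45, 0.023, 1.371, -0.057], TCP at [0.228, 0.609, 0.231] pointing down, gripper open.
Joint ranges: [-2.86, 2.86], [-0.3, 2.09], [-1.38, 1.24], [0.06, 2.45], [-1.56, 4.7], [0.09, 2.05], [-2.69, 2.69]. Speed limits (rad/s): [2.57, 2.57, 3.14, 3.14, 3.14, 3.14, 3.14].

### API

Orientations are given as a unit quaternion [x, y, z, w].
In Python, from workcell import env gives the robot as it stands.
- The arm moves only by the tool move_arm, never from a script. Its argument "motion" is text: rows parted by semicolons, each of 5 numbers parted by spaces: the gripper command: -1 is shut, 1 is fully open, values between are in proportion, then the shift along the tool's x, y, z in mm, then the turn about the tool's z in rad. In form: gripper x y z roll; .... A call has 1 to 20 rows; each row shifts and turns the commanded pose from where the row before left it, along the tool's axes as they then stand; what a row does not reach is not made up. A row lasts 1/8 s, in which the tool goes at most 62.5 mm and 10.7 degrees, less where a joint would pass 70% of its speed; a pose out of reach is approached as far as the arm can. A call with a gripper value outside its range is refused whole. The fingers move at their own pace and stop on an object; the grip force is fixed at half the most. Time passes only in rows, so rows that do not move let the fingers close. It gives the time, the measured TCP pose, the force and the opening at its end, in the units of the state.
- env.read_state(): the state, without advancing time (a new reading comes with each control period).
- env.camera(name): name is "scene" or "top"; returns a dict with "pixels" (480x640x3 uint8, red, green, blue), "intrinsics" (3x3 intrinsics, pixels), "camera_from_world" (4x4, takes a point from world to camera coordinates). Camera axes: x right, y down, z forward; pixel columns grow to the right and rows downward; lengths in m; the calibration is good to about 2 mm. A picture is of the moment at which its call begins. There is no depth.
- env.finish_job(): hands the job in, once; it reports no verdict.
The state is a dict: "clock": time; "qpos": joint angles; "dq": joint speeds; "effort": joint torques, N m; "position": TCP position; "orientation": TCP orientation; "wrist_force": force on the tool from outside, world axes, zero at the start; "torque": the same for the moment, N m; "grip_width": opening from 0.0 (shut) to 1.0 (fully open).
Only numpy, scipy, OpenCV 4.12 (cv2) and the standard library are available. Lean on these libraries where they do the work, as an engineer would, in place of code of your own. Each camera call takes 0.05 s, during which the arm holds its last target.

## Working session

There is one attempt and no reset: what is moved stays moved. The work goes in short steps, Python scripts to look and compute and a tool call to move; the robot and the scene stay as the last step left them, time stands still between calls to the robot, and variables do not carry over. Pictures are saved under pics/ and viewed, and the job is handed in when it is done.

Besides the shell and the picture viewer there is one more tool, called as name(argument=value, ...), one argument or row to a line, values as JSON. move_arm: Moves the arm, as the interface text tells. Its arguments: {"type":"object","properties":{"motion":{"type":"string"}},"required":["motion"]}

```bash
mkdir -p pics; ls
python3 - <<'E'
from workcell import env
import cv2,numpy as np
for n in("scene","top"):
    c=env.camera(n);cv2.imwrite(f"pics/{n}0.png",c["pixels"][:,:,::-1])
    np.savez(f"{n}0.npz",**c)
    print(n,np.round(c["intrinsics"],1).tolist(),np.round(c["camera_from_world"],3).tolist())
print(env.read_state(),env.tips_ahead)
E
```

```text
pics
scene [[617.2, 0.0, 310.8], [0.0, 617.2, 249.5], [0.0, 0.0, 1.0]] [[0.715, 0.699, -0.026, -0.442], [0.353, -0.391, -0.85, -0.082], [-0.604, 0.598, -0.526, 2.064], [0.0, 0.0, 0.0, 1.0]]
top [[590.0, 0.0, 335.0], [0.0, 590.0, 236.4], [0.0, 0.0, 1.0]] [[0.021, -1.0, -0.019, 0.045], [-0.997, -0.019, -0.077, 0.549], [0.077, 0.021, -0.997, 1.343], [0.0, 0.0, 0.0, 1.0]]
{'clock': 0.1, 'qpos': array([-1.19891177,  0.32173079, -0.07007067,  1.45155636,  0.02262434,
        1.37081684, -0.05687418]), 'dq': array([ 0.00168384, -0.00147685,  0.00088695, -0.00251636,  0.00092476,
       -0.00173949, -0.00019552]), 'effort': array([-4.55440040e-04, -4.92570305e+01, -4.05932581e-01, -3.13399351e+01,
       -6.41089864e-02,  3.94475902e-02,  5.42977375e-05]), 'position': array([0.22752008, 0.60835756, 0.22958084]), 'orientation': array([ 8.21631466e-01,  5.70018412e-01, -6.71838891e-04,  5.40913904e-04]), 'wrist_force': array([ 0.68288835, -0.56958689,  0.43976949]), 'torque': array([ 0.00799567, -0.01047741,  0.02464411]), 'grip_width': 0.9972993931739911} 0.008
```

View pics/scene0.png

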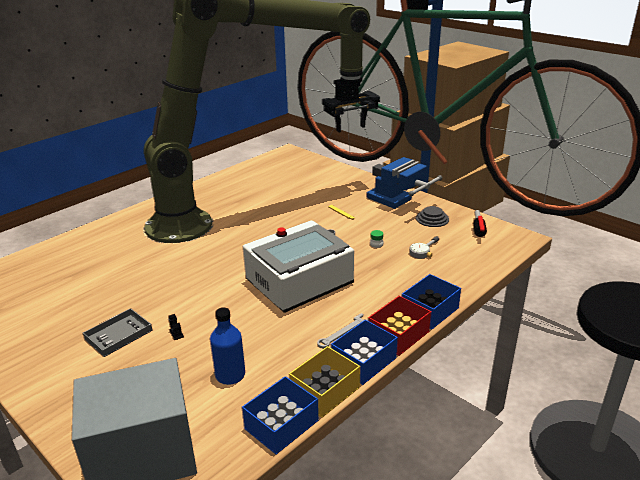

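View pics/top0.png

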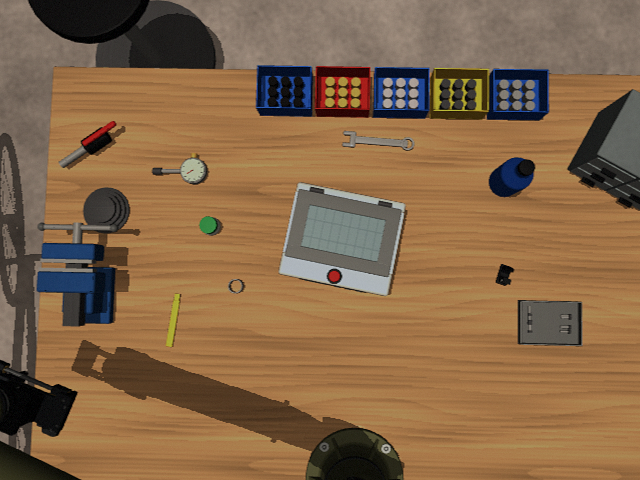

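The top view shows the button at about (334,276), the spacer ring at (236,286), and the cleaner slightly yawed. The tyre lever is at (174,320) and the jar at (209,226). Next I'll measure these.

```bash
cat > h.py <<'E'
import numpy as np,cv2
from workcell import env
def ray(c,u,v):
    T=c["camera_from_world"];R=T[:3,:3];o=-R.T@T[:3,3]
    d=R.T@np.linalg.solve(c["intrinsics"],[u,v,1.]);return o,d
def plane(c,u,v,z):
    o,d=ray(c,u,v);return o+d*(z-o[2])/d[2]
def proj(c,p):
    T=c["camera_from_world"];q=c["intrinsics"]@(T[:3,:3]@np.asarray(p)+T[:3,3]);return q[:2]/q[2]
def tri(a,b):
    (o1,d1),(o2,d2)=a,b
    A=np.stack([d1,-d2],1);s=np.linalg.lstsq(A,o2-o1,rcond=None)[0]
    p,q=o1+s[0]*d1,o2+s[1]*d2;return (p+q)/2,np.linalg.norm(p-q)
E
python3 - <<'E'
from h import *
t=dict(np.load("top0.npz"));s=dict(np.load("scene0.npz"))
def red(c,box):
    u0,v0,u1,v1=box;im=c["pixels"][v0:v1,u0:u1].astype(int)
    m=(im[...,0]>110)&(im[...,1]<70)&(im[...,2]<70);v,u=np.nonzero(m);return u.mean()+u0,v.mean()+v0,m.sum(),(u.min()+u0,u.max()+u0,v.min()+v0,v.max()+v0)
bt=red(t,(315,260,352,292));bs=red(s,(270,222,293,242));print(bt,bs)
p,e=tri(ray(t,*bt[:2]),ray(s,*bs[:2]));print("button tri",p,e,"plane .138",plane(t,bt[0],bt[1],.138))
# housing: bright white/grey
im=t["pixels"];crop=im[170:305,265:420].astype(int)
hs=cv2.cvtColor(im,cv2.COLOR_RGB2HSV)
m=((hs[...,1]<40)&(hs[...,2]>60)).astype(np.uint8);mm=np.zeros_like(m);mm[170:305,265:420]=m[170:305,265:420]
cs,_=cv2.findContours(mm,0,2);c0=max(cs,key=cv2.contourArea);print(cv2.contourArea(c0),cv2.minAreaRect(c0),cv2.boxPoints(cv2.minAreaRect(c0)).tolist())
big=cv2.resize(im[170:305,220:420],None,fx=4,fy=4,interpolation=cv2.INTER_CUBIC);cv2.imwrite("pics/crop.png",big[:,:,::-1])
sb=s["pixels"][180:320,230:430];cv2.imwrite("pics/crops.png",cv2.resize(sb,None,fx=4,fy=4,interpolation=cv2.INTER_CUBIC)[:,:,::-1])
print(plane(t,236.5,285.5,.01),plane(t,236.5,285.5,.02), proj(s,plane(t,236.5,285.5,.01)))
E
```

```text
(np.float64(333.8421052631579), np.float64(275.7473684210526), np.int64(95), (np.int64(329), np.int64(339), np.int64(271), np.int64(281))) (np.float64(281.0833333333333), np.float64(229.41666666666666), np.int64(24), (np.int64(278), np.int64(285), np.int64(228), np.int64(231)))
button tri [0.45543865 0.05340118 0.13468362] 0.002221378956086936 plane .138 [0.45613213 0.0541704  0.138     ]
10192.0 ((341.8122253417969, 238.67715454101562), (111.60740661621094, 94.15168762207031), 11.449338912963867) [[277.77435302734375, 273.7391052246094], [296.463623046875, 181.46096801757812], [405.85009765625, 203.61520385742188], [387.16082763671875, 295.8933410644531]]
[0.43016009 0.28284146 0.01      ] [0.43025826 0.28098079 0.02      ] [330.35173671 233.89697095]
```

View pics/crop.png

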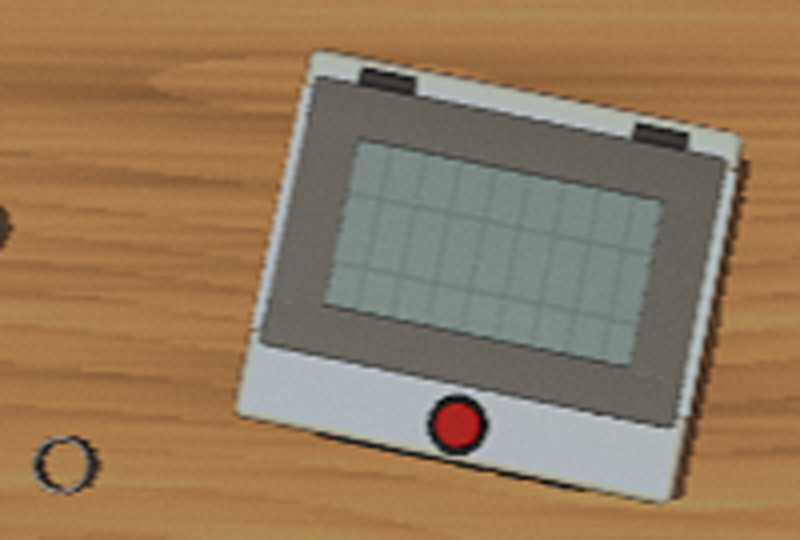

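View pics/crops.png

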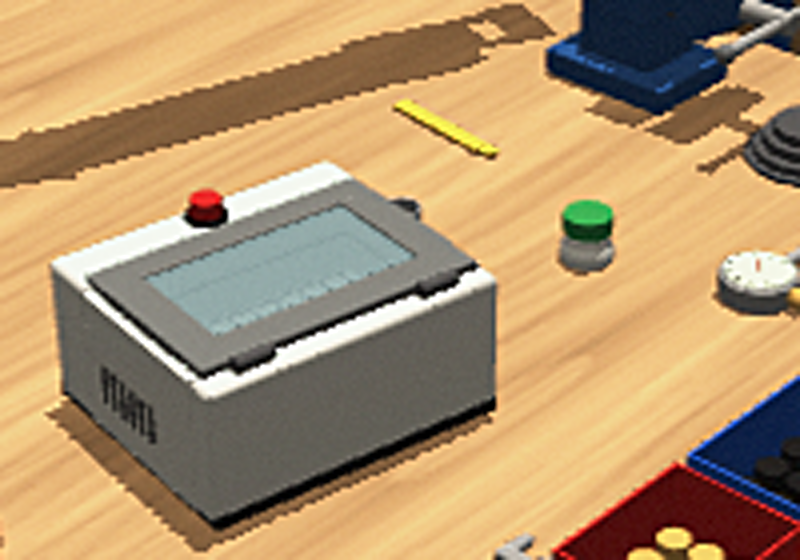

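Run:
```python
from h import *
t=dict(np.load("top0.npz"));s=dict(np.load("scene0.npz"))
px=np.array([(258,345),(674,427),(727,158),(315,77)])/4+[220-.375,170-.375]
L=np.array([plane(t,*q,.126)[:2] for q in px])
print(np.round(L,4).tolist(),[round(float(np.linalg.norm(L[i]-L[i-3])),4) for i in range(4)])
model=np.array([(-62,113),(-62,-113),(90,-113),(90,113)])/1e3
A,B=model-model.mean(0),L-L.mean(0)
th=np.arctan2((A[:,0]*B[:,1]-A[:,1]*B[:,0]).sum(),(A*B).sum());R=np.array([[np.cos(th),-np.sin(th)],[np.sin(th),np.cos(th)]])
tt=L.mean(0)-R@model.mean(0);print("yaw",th,np.degrees(th),"origin",tt,"res",L-(model@R.T+tt))
print("button pred",R@[-.083,0]+tt)
# yaw from hinge-button
crop=t["pixels"][270:302,220:253]
g=cv2.cvtColor(crop,cv2.COLOR_RGB2HSV);m=(g[...,1]<90).astype(np.uint8)
for r in m: print(''.join('.#'[x] for x in r))
cs,_=cv2.findContours(m,0,2);c=max(cs,key=cv2.contourArea);print(cv2.minEnclosingCircle(c),cv2.fitEllipse(c))
sb=s["pixels"][215:255,310:350];cv2.imwrite("pics/sp.png",cv2.resize(sb,None,fx=12,fy=12,interpolation=cv2.INTER_CUBIC)[:,:,::-1])
cv2.imwrite("pics/sp2.png",cv2.resize(crop,None,fx=12,fy=12,interpolation=cv2.INTER_CUBIC)[:,:,::-1])
```

```text
[[0.4964, 0.1614], [0.4573, -0.0607], [0.6014, -0.0871], [0.6412, 0.1346]] [0.2256, 0.1465, 0.2252, 0.1473]
yaw -0.1777563121094826 -10.18468646568356 origin [0.53528009 0.03953183] res [[ 2.15427480e-03 -3.03439723e-04]
 [ 3.00294939e-03 -2.32059043e-05]
 [-2.50809767e-03  5.31990129e-04]
 [-2.64912652e-03 -2.05344501e-04]]
button pred [0.45358793 0.05420803]
.................................
.................................
.................................
.................................
.................................
.................................
.................................
.................................
.................................
.............######..............
...........##....####............
..........##.......###...........
.........###........###..........
........###.........##...........
........##...........##..........
........##...........##..........
.........#...........##..........
........##...........##..........
........###..........##..........
........###.........##...........
.........###.......###...........
..........###.....###............
...........#########.............
.................................
.................................
.................................
.................................
.................................
.................................
.................................
.................................
.................................
((15.0, 15.5), 7.826338291168213) ((15.089282035827637, 15.911368370056152), (14.130736351013184, 14.883990287780762), 36.62999725341797)
```

View pics/sp2.png

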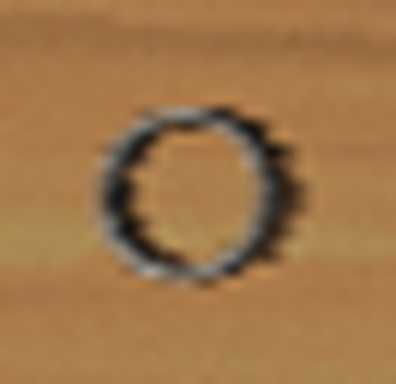

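View pics/sp.png

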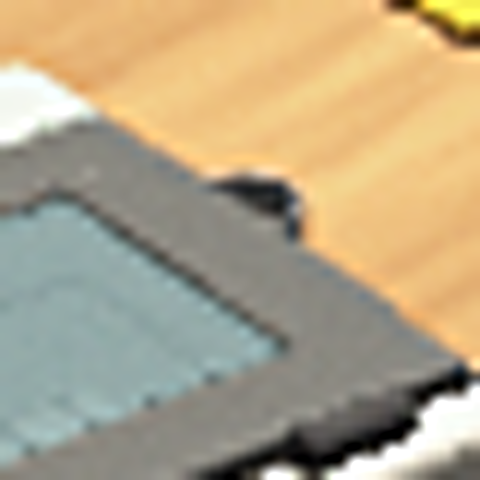

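```bash
cat >> h.py <<'E'
from scipy.spatial.transform import Rotation as Ro
YAW=-.178;BT=np.array([.4561,.0542])
CX=np.array([np.cos(YAW),np.sin(YAW)]);CY=np.array([-CX[1],CX[0]])
ORG=BT+.083*CX
SP=np.array([.4300,.2844])
def c2w(x,y=0): return ORG+CX*x+CY*y      # cleaner xy (m) -> world xy
def w2c(p): d=np.asarray(p)[:2]-ORG;return np.array([d@CX,d@CY])
def need(xyz):
    s=env.read_state();R=Ro.from_quat(s["orientation"]).as_matrix()
    d=R.T@(np.asarray(xyz)-s["position"]);phi=np.arctan2(R[1,0],R[0,0])
    print("clock %.2f"%s["clock"],"pos",np.round(s["position"],4),"cleaner mm",np.round(w2c(s["position"])*1e3,1),"phi %.3f"%phi,"tilt %.4f"%np.arccos(-R[2,2]),"F",np.round(s["wrist_force"],2),"grip %.3f"%s["grip_width"],"q",np.round(s["qpos"],2));print("need tool mm",np.round(d*1e3,1),"roll",round(phi-YAW,3))
E
python3 - <<'E'
from h import *
t=dict(np.load("top0.npz"));print(plane(t,234.96,285.5,.02),ORG)
need([*c2w(-.061),.176])
E
```

```text
[0.43018419 0.28454788 0.02      ] [0.53778858 0.03950389]
clock 0.10 pos [0.2275 0.6084 0.2296] cleaner mm [-406.1  504.9] phi 1.213 tilt 0.0017 F [ 0.68 -0.57  0.44] grip 0.997 q [-1.2   0.32 -0.07  1.45  0.02  1.37 -0.06]
need tool mm [-435.   429.8   54.4] roll 1.391
```

move_arm(
  motion="-0.31 -31 30.7 0 0; -0.31 -31 30.7 0 0; -0.31 -31 30.7 0 0; -0.31 -31 30.7 0 0; -0.31 -31 30.7 0 0; -0.31 -31 30.7 0 0; -0.31 -31 30.7 0 0; -0.31 -31 30.7 0 0; -0.31 -31 30.7 0 0; -0.31 -31 30.7 0 0; -0.31 -31 30.7 0 0; -0.31 -31 30.7 0 0; -0.31 -31 30.7 0 0; -0.31 -31 30.7 0 0",
)

```text
clock: 1.85
position: [0.4784, 0.0504, 0.2303]
orientation: [0.822, 0.57, -0.0, -0.0]
wrist_force: [-0.2, 0.7, -0.6]
grip_width: 0.341
```

move_arm(
  motion="-0.31 0 0 0 0.174; -0.31 0 0 0 0.174; -0.31 0 0 0 0.174; -0.31 0 0 0 0.174; -0.31 0 0 0 0.174; -0.31 0 0 0 0.174; -0.31 0 0 0 0.174; -0.31 0 0 0 0.173; -0.31 0 0 20 0; -0.31 0 0 20 0; -0.31 0 0 0 0",
)

```text
clock: 3.22
position: [0.4768, 0.0515, 0.189]
orientation: [0.996, -0.089, -0.002, 0.001]
wrist_force: [0.4, 0.2, 0.9]
grip_width: 0.348
```

Run:
```python
from h import *
need([*c2w(-.061),.166])
for n in("scene","top"):
    c=env.camera(n);x0,y0=(200,130) if n=="scene" else (240,160)
    cv2.imwrite(f"pics/{n}1.png",cv2.resize(c["pixels"][y0:y0+150,x0:x0+200],None,fx=4,fy=4,interpolation=cv2.INTER_CUBIC)[:,:,::-1])
```

```text
clock 3.23 pos [0.4768 0.0515 0.189 ] cleaner mm [-62.1   1. ] phi -0.178 tilt 0.0037 F [0.36 0.24 0.86] grip 0.348 q [-0.59 -0.03  0.42  1.93  0.01  1.24 -0.35]
need tool mm [ 1.2  1.  23. ] roll -0.0
```

View pics/scene1.png

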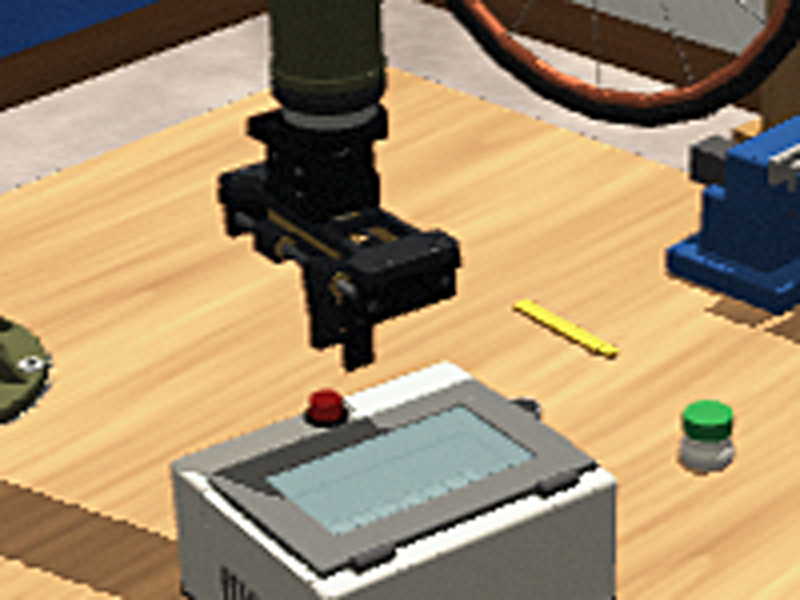

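View pics/top1.png

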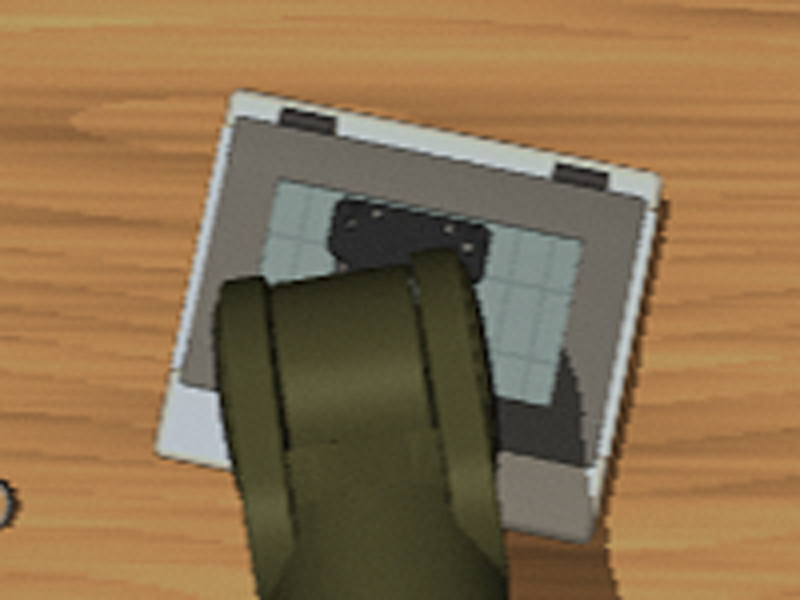

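The scene view shows the fingers at about pixels (281,216) and (289,221), in line with the button and the lid's front edge. I'll check that against the prediction, then go down.

Run:
```python
from h import *
c=env.camera("scene")
for x in(-.0771,-.0921,-.0471,-.0321):
  for y in (-.0085,.0105): print(x,y,((proj(c,[*c2w(x,y),.181])-[200,130])*4+1.5).round())
need([*c2w(-.061),.150])
```

```text
-0.0771 -0.0085 [320. 348.]
-0.0771 0.0105 [343. 340.]
-0.0921 -0.0085 [308. 340.]
-0.0921 0.0105 [331. 332.]
-0.0471 -0.0085 [344. 365.]
-0.0471 0.0105 [367. 357.]
-0.0321 -0.0085 [356. 373.]
-0.0321 0.0105 [379. 365.]
clock 3.38 pos [0.4787 0.0519 0.1913] cleaner mm [-60.4   1.7] phi -0.178 tilt 0.0011 F [-0.08 -0.06 -0.52] grip 0.347 q [-0.59 -0.03  0.42  1.92  0.01  1.24 -0.35]
need tool mm [-0.7  1.7 41.3] roll 0.0
```

move_arm(
  motion="-0.31 0.6 0.5 10 0; -0.31 0.6 0.5 8 0; -0.31 0 0 3 0; -0.31 0 0 0 0; -0.31 0 0 0 0",
)

```text
clock: 4.0
position: [0.4794, 0.0507, 0.1697]
orientation: [0.996, -0.089, 0.0, -0.0]
wrist_force: [-0.2, 0.0, -0.8]
grip_width: 0.343
```

Run:
```python
from h import *
need([*c2w(-.061),.146])
```

```text
clock 4.00 pos [0.4794 0.0507 0.1697] cleaner mm [-59.4   0.7] phi -0.178 tilt 0.0004 F [-0.23  0.02 -0.77] grip 0.343 q [-0.58 -0.01  0.42  1.95  0.    1.2  -0.34]
need tool mm [-1.6  0.7 23.7] roll 0.0
```

move_arm(
  motion="-0.31 -1.5 0.7 6 0; -0.31 0 0 6 0; -0.31 0 0 4 0; -0.31 0 0 2 0; -0.31 0 0 0 0; -0.31 0 0 0 0",
)

```text
clock: 4.75
position: [0.4778, 0.0502, 0.1517]
orientation: [0.996, -0.089, 0.0, -0.0]
wrist_force: [0.7, -0.3, -0.6]
grip_width: 0.346
```

Run:
```python
from h import *
need([*c2w(-.061),.146])
c=env.camera("scene")
cv2.imwrite("pics/s2.png",cv2.resize(c["pixels"][180:280,230:363],None,fx=6,fy=6,interpolation=cv2.INTER_CUBIC)[:,:,::-1])
```

```text
clock 4.75 pos [0.4778 0.0502 0.1517] cleaner mm [-60.9  -0.1] phi -0.178 tilt 0.0003 F [ 0.73 -0.31 -0.59] grip 0.346 q [-0.58  0.01  0.42  1.98 -0.    1.16 -0.33]
need tool mm [-0.1 -0.1  5.7] roll 0.0
```

View pics/s2.png

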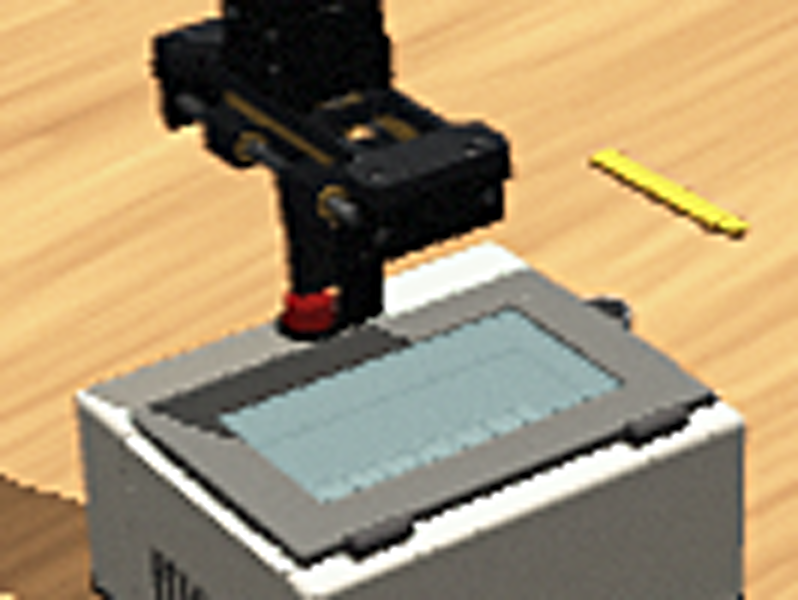

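The picture shows finger A just above the button (crop 312,290) and finger B over the lid's front strip (360,315). I'll go down in small steps and watch the force.

move_arm(
  motion="-0.31 0 0 2 0; -0.31 0 0 2 0; -0.31 0 0 1 0; -0.31 0 0 0 0",
)

```text
clock: 5.3
position: [0.4777, 0.0502, 0.1465]
orientation: [0.996, -0.089, 0.0, -0.0]
wrist_force: [-1.3, -1.2, 0.7]
grip_width: 0.346
```

move_arm(
  motion="-0.31 0 0 1 0; -0.31 0 0 0 0",
)

```text
clock: 5.55
position: [0.4778, 0.0502, 0.1458]
orientation: [0.996, -0.089, 0.0, -0.0]
wrist_force: [-0.8, -0.9, 2.8]
grip_width: 0.343
```

move_arm(
  motion="-0.31 0 0 1 0; -0.31 0 0 0 0",
)

```text
clock: 5.8
position: [0.4778, 0.0502, 0.1447]
orientation: [0.996, -0.089, 0.0, -0.0]
wrist_force: [-0.4, 0.1, 3.1]
grip_width: 0.345
```

move_arm(
  motion="-0.31 0 0 1 0; -0.31 0 0 0 0",
)

```text
clock: 6.05
position: [0.4778, 0.0502, 0.1436]
orientation: [0.996, -0.089, 0.0, -0.0]
wrist_force: [-0.8, 0.4, 5.0]
grip_width: 0.348
```

move_arm(
  motion="-0.31 0 0 0.5 0; -0.31 0 0 0 0",
)

```text
clock: 6.3
position: [0.4778, 0.0502, 0.1431]
orientation: [0.996, -0.089, 0.0, -0.0]
wrist_force: [-1.3, -0.1, 3.1]
grip_width: 0.348
```

Run:
```python
from h import *
need([*c2w(-.061),.140])
c=env.camera("scene");np.save("ref.npy",c["pixels"])
cv2.imwrite("pics/s3.png",cv2.resize(c["pixels"][180:280,230:363],None,fx=6,fy=6,interpolation=cv2.INTER_CUBIC)[:,:,::-1])
need([*c2w(-.061),.140])
```

```text
clock 6.30 pos [0.4778 0.0502 0.1431] cleaner mm [-61.   -0.1] phi -0.178 tilt 0.0003 F [-1.33 -0.14  3.14] grip 0.348 q [-0.58  0.02  0.43  1.99 -0.01  1.14 -0.33]
need tool mm [-0.  -0.1  3.1] roll 0.0
clock 6.35 pos [0.4778 0.0502 0.1431] cleaner mm [-61.   -0.1] phi -0.178 tilt 0.0003 F [-1.07  0.49  3.69] grip 0.349 q [-0.58  0.02  0.43  1.99 -0.01  1.14 -0.33]
need tool mm [-0.  -0.1  3.1] roll 0.0
```

View pics/s3.png

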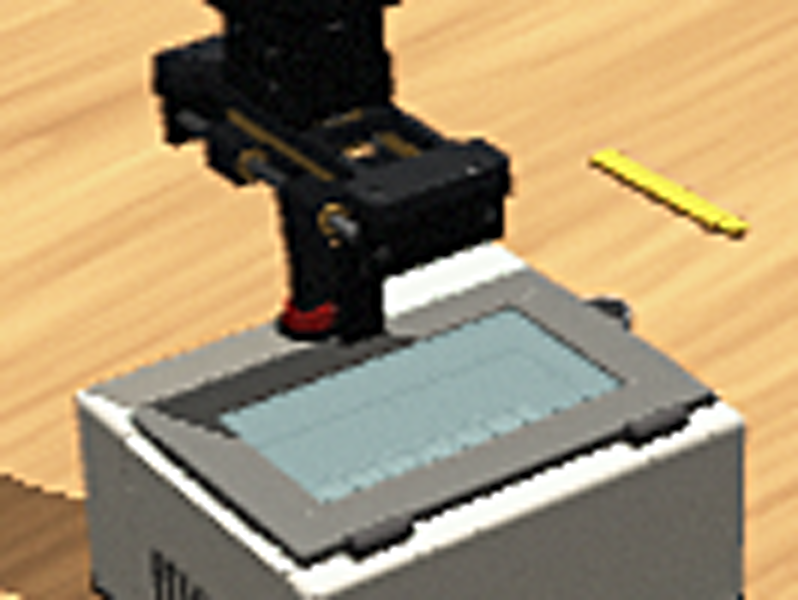

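The lid is still shut: its front corner stays at crop (137,412) and the button is partly in. I'll keep pressing in 0.5 mm steps.

move_arm(
  motion="-0.31 0 0 0.5 0; -0.31 0 0 0 0",
)

```text
clock: 6.6
position: [0.4778, 0.0502, 0.1425]
orientation: [0.996, -0.089, 0.0, -0.0]
wrist_force: [0.2, -0.3, 4.7]
grip_width: 0.344
```

```bash
cat > d.py <<'E'
from h import *
c=env.camera("scene");r=np.load("ref.npy").astype(int)
d=np.abs(c["pixels"].astype(int)-r)[235:275,250:283].max(2);print("lid diff",(d>40).sum(),d.mean())
need([*c2w(-.061),.140])
E
python3 d.py
```

```text
lid diff 5 3.525
clock 6.65 pos [0.4778 0.0502 0.1426] cleaner mm [-61.   -0.1] phi -0.178 tilt 0.0003 F [-0.23 -0.05  4.07] grip 0.345 q [-0.58  0.02  0.43  1.99 -0.01  1.14 -0.33]
need tool mm [-0.  -0.1  2.6] roll 0.0
```

move_arm(
  motion="-0.31 0 0 0.5 0; -0.31 0 0 0 0",
)

```text
clock: 6.9
position: [0.4778, 0.0502, 0.1421]
orientation: [0.996, -0.089, 0.0, -0.0]
wrist_force: [-0.2, -0.5, 4.1]
grip_width: 0.345
```

```bash
python3 d.py
```

```text
lid diff 21 4.8159090909090905
clock 6.95 pos [0.4777 0.0502 0.142 ] cleaner mm [-61.   -0.1] phi -0.178 tilt 0.0002 F [-1.28  0.48  3.22] grip 0.348 q [-0.58  0.02  0.43  1.99 -0.01  1.14 -0.33]
need tool mm [ 0.  -0.1  2. ] roll 0.0
```

move_arm(
  motion="-0.31 0 0 0.5 0; -0.31 0 0 0 0",
)

```text
clock: 7.2
position: [0.4778, 0.0502, 0.1419]
orientation: [0.996, -0.089, 0.0, -0.0]
wrist_force: [-1.0, -0.8, 5.9]
grip_width: 0.348
```

```bash
python3 d.py
```

```text
lid diff 211 18.85757575757576
clock 7.25 pos [0.4778 0.0502 0.1419] cleaner mm [-60.9  -0.1] phi -0.178 tilt 0.0003 F [-0.28 -0.84  7.24] grip 0.341 q [-0.58  0.02  0.43  1.99 -0.01  1.14 -0.33]
need tool mm [-0.1 -0.1  1.9] roll -0.0
```

Run:
```python
from h import *
c=env.camera("scene")
cv2.imwrite("pics/s4.png",cv2.resize(c["pixels"][180:280,230:363],None,fx=6,fy=6,interpolation=cv2.INTER_CUBIC)[:,:,::-1])
# arc plan: corner P along lid, r 136
th=.058+np.arange(0,50)*.032
P=np.stack([90+4*np.sin(th)-136*np.cos(th),122+4*np.cos(th)+136*np.sin(th)],1)
D=np.diff(P,axis=0)
for i in range(len(D)): print(f"{th[i+1]:.2f}:{D[i,0]:.1f},{-D[i,1]:.1f}",end="  ")
```

```text
0.09:0.4,-4.3  0.12:0.6,-4.3  0.15:0.7,-4.3  0.19:0.9,-4.3  0.22:1.0,-4.2  0.25:1.1,-4.2  0.28:1.3,-4.2  0.31:1.4,-4.1  0.35:1.5,-4.1  0.38:1.7,-4.0  0.41:1.8,-4.0  0.44:1.9,-3.9  0.47:2.0,-3.8  0.51:2.2,-3.8  0.54:2.3,-3.7  0.57:2.4,-3.6  0.60:2.5,-3.6  0.63:2.6,-3.5  0.67:2.7,-3.4  0.70:2.8,-3.3  0.73:2.9,-3.2  0.76:3.0,-3.1  0.79:3.1,-3.0  0.83:3.2,-2.9  0.86:3.3,-2.8  0.89:3.4,-2.7  0.92:3.5,-2.6  0.95:3.6,-2.5  0.99:3.7,-2.4  1.02:3.7,-2.2  1.05:3.8,-2.1  1.08:3.9,-2.0  1.11:3.9,-1.9  1.15:4.0,-1.7  1.18:4.0,-1.6  1.21:4.1,-1.5  1.24:4.1,-1.4  1.27:4.2,-1.2  1.31:4.2,-1.1  1.34:4.2,-0.9  1.37:4.3,-0.8  1.40:4.3,-0.7  1.43:4.3,-0.5  1.47:4.3,-0.4  1.50:4.3,-0.3  1.53:4.4,-0.1  1.56:4.4,0.0  1.59:4.4,0.2  1.63:4.3,0.3
```

View pics/s4.png

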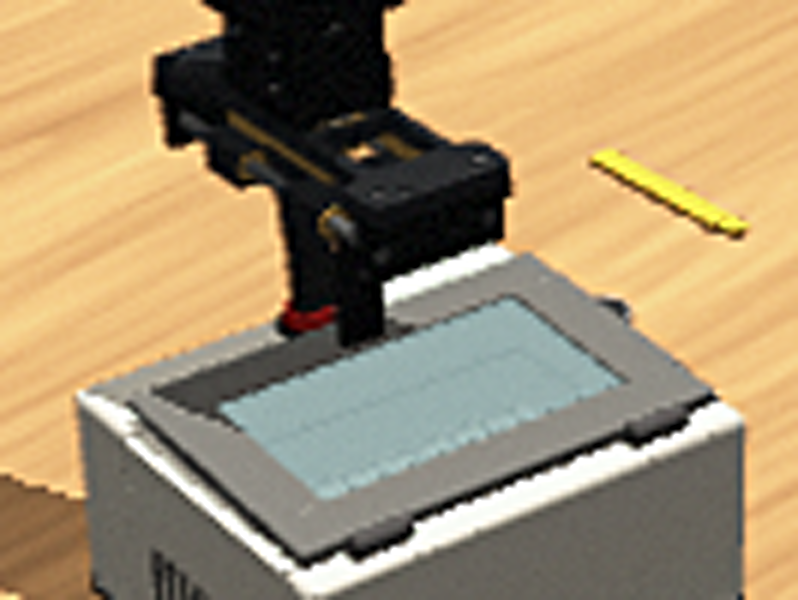

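The lid has been released. It rose a few mm at the front and now rests against finger B. I'll raise it slowly along the arc.

move_arm(
  motion="-0.31 0 0 -1 0; -0.31 0.2 0 -2 0; -0.31 0.3 0 -3 0; -0.31 0.5 0 -4.3 0; -0.31 0.7 0 -4.3 0; -0.31 0.9 0 -4.3 0; -0.31 1 0 -4.2 0; -0.31 1.1 0 -4.2 0; -0.31 1.3 0 -4.2 0",
)

```text
clock: 8.43
position: [0.4838, 0.0491, 0.1734]
orientation: [0.996, -0.089, 0.0, -0.0]
wrist_force: [1.9, 0.2, 1.1]
grip_width: 0.351
```

```bash
cat > e.py <<'E'
import sys
from h import *
need([*c2w(-.061),.140]);s=env.read_state()
x=w2c(s["position"])[0]*1e3+15;z=s["position"][2]*1e3-8
for th in np.arange(0,1.75,.002):
    # corner on/above lid line
    n=np.array([np.sin(th),np.cos(th)]);q=np.array([x-90,z-122])
    if q@n<4: break
r=q@np.array([-np.cos(th),np.sin(th)])
print("corner",x,z,"theta %.3f r %.1f"%(th,r), "lid x at edge/tip now")
c=env.camera("scene")
cv2.imwrite(f"pics/{sys.argv[1]}.png",cv2.resize(c["pixels"][130:280,220:420],None,fx=4,fy=4,interpolation=cv2.INTER_CUBIC)[:,:,::-1])
E
python3 e.py s5
```

```text
clock 8.43 pos [0.4838 0.0491 0.1734] cleaner mm [-54.8  -0.1] phi -0.178 tilt 0.0005 F [1.93 0.16 1.08] grip 0.351 q [-0.58 -0.    0.43  1.94  0.    1.21 -0.33]
need tool mm [-6.2 -0.1 33.4] roll 0.0
corner -39.802857364521046 165.39381327989219 theta 0.294 r 136.8 lid x at edge/tip now
```

View pics/s5.png

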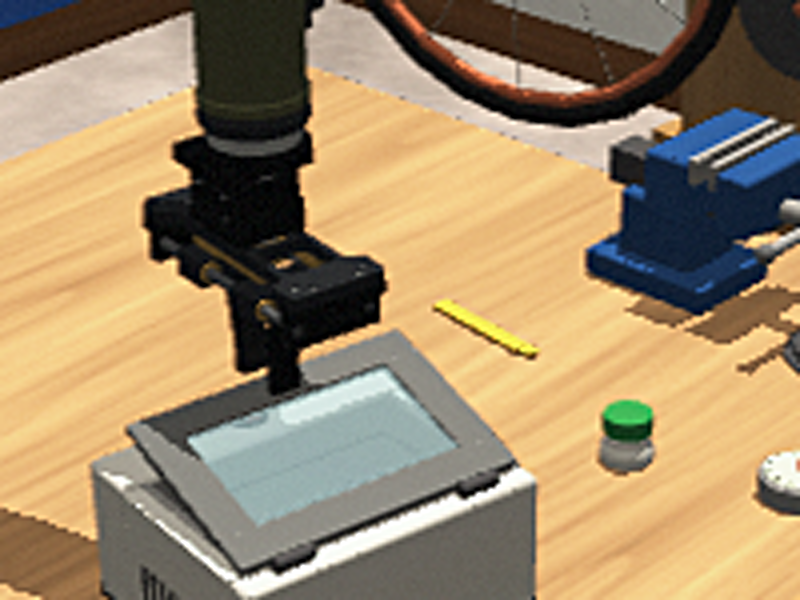

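The lid is following finger B, at about 0.29 rad. I'll carry on along the arc.

move_arm(
  motion="-0.31 1.4 0 -4.1 0; -0.31 1.5 0 -4.1 0; -0.31 1.7 0 -4 0; -0.31 1.8 0 -4 0; -0.31 1.9 0 -3.9 0; -0.31 2 0 -3.8 0; -0.31 2.2 0 -3.8 0; -0.31 2.3 0 -3.7 0; -0.31 2.4 0 -3.6 0; -0.31 2.5 0 -3.6 0; -0.31 2.6 0 -3.5 0; -0.31 2.7 0 -3.4 0; -0.31 2.8 0 -3.3 0; -0.31 2.9 0 -3.2 0",
)

```text
clock: 10.22
position: [0.514, 0.0437, 0.2253]
orientation: [0.996, -0.089, 0.0, -0.0]
wrist_force: [1.6, -0.5, 0.3]
grip_width: 0.347
```

```bash
python3 e.py s6
```

```text
clock 10.22 pos [0.514  0.0437 0.2253] cleaner mm [-24.2  -0.1] phi -0.178 tilt 0.0001 F [ 1.63 -0.53  0.28] grip 0.347 q [-0.57  0.03  0.44  1.8  -0.01  1.31 -0.3 ]
need tool mm [-36.8  -0.1  85.3] roll 0.0
corner -9.174727479440882 217.26469149493653 theta 0.738 r 137.5 lid x at edge/tip now
```

View pics/s6.png

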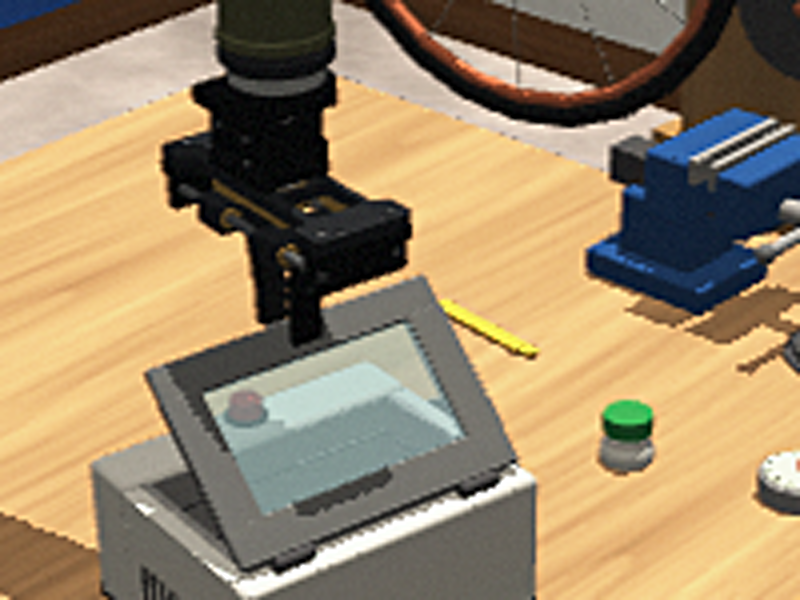

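The lid is at about 0.74 rad and still on finger B, with its edge between the fingers.

move_arm(
  motion="-0.31 3 0 -3 0; -0.31 3.1 0 -2.9 0; -0.31 3.2 0 -2.8 0; -0.31 3.3 0 -2.7 0; -0.31 3.4 0 -2.6 0; -0.31 3.5 0 -2.5 0; -0.31 3.6 0 -2.4 0; -0.31 3.7 0 -2.3 0; -0.31 3.7 0 -2.1 0; -0.31 3.8 0 -2 0; -0.31 3.9 0 -1.9 0; -0.31 3.9 0 -1.8 0; -0.31 4 0 -1.6 0; -0.31 4 0 -1.5 0",
)

```text
clock: 12.02
position: [0.5634, 0.0348, 0.2573]
orientation: [0.996, -0.089, 0.0, -0.0]
wrist_force: [0.6, 0.1, 1.6]
grip_width: 0.342
```

```bash
python3 e.py s7
```

```text
clock 12.03 pos [0.5634 0.0348 0.2573] cleaner mm [26.  -0.1] phi -0.178 tilt 0.0001 F [0.58 0.09 1.58] grip 0.342 q [-0.53  0.13  0.47  1.65 -0.06  1.38 -0.23]
need tool mm [-8.700e+01 -1.000e-01  1.173e+02] roll 0.0
corner 41.03661594897754 249.2727866094125 theta 1.176 r 136.3 lid x at edge/tip now
```

View pics/s7.png

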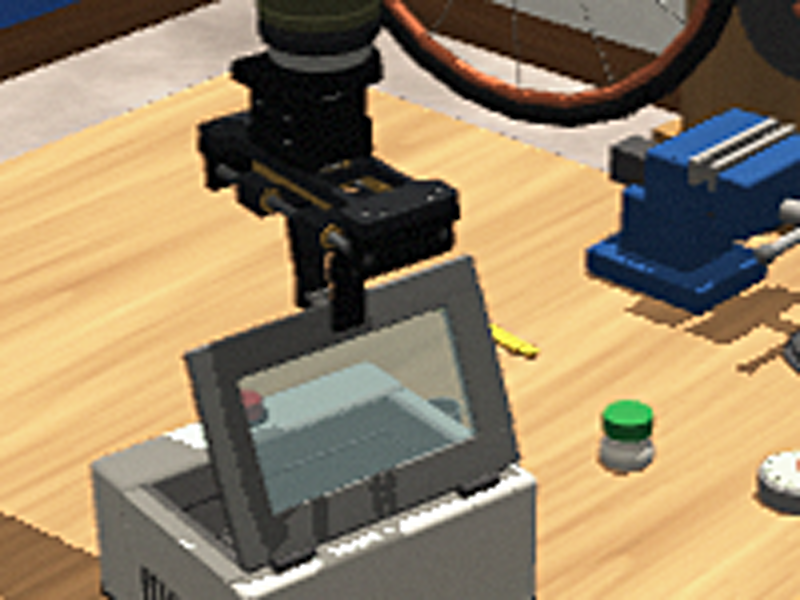

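move_arm(
  motion="-0.31 4.1 0 -1.5 0; -0.31 4.1 0 -1.4 0; -0.31 4.2 0 -1.2 0; -0.31 4.2 0 -1 0; -0.31 4.2 0 -0.9 0; -0.31 4.3 0 -0.8 0; -0.31 4.3 0 -0.6 0; -0.31 4.3 0 -0.5 0; -0.31 4.3 0 -0.4 0; -0.31 4.3 0 -0.2 0; -0.31 4.3 0 0 0; -0.31 4.3 0 0 0; -0.31 4 0 0 0; -0.31 3.5 0 0 0",
)

```text
clock: 13.82
position: [0.6206, 0.0244, 0.2653]
orientation: [0.996, -0.089, -0.0, 0.0]
wrist_force: [1.1, -0.4, -1.0]
grip_width: 0.343
```

```bash
python3 e.py s8
```

```text
clock 13.82 pos [0.6206 0.0244 0.2653] cleaner mm [84.2 -0.2] phi -0.178 tilt 0.0006 F [ 1.08 -0.42 -1.02] grip 0.343 q [-0.48  0.26  0.49  1.49 -0.12  1.42 -0.17]
need tool mm [-145.1   -0.2  125.4] roll -0.0
corner 99.20552890644548 257.34250460035196 theta 1.610 r 135.6 lid x at edge/tip now
```

View pics/s8.png

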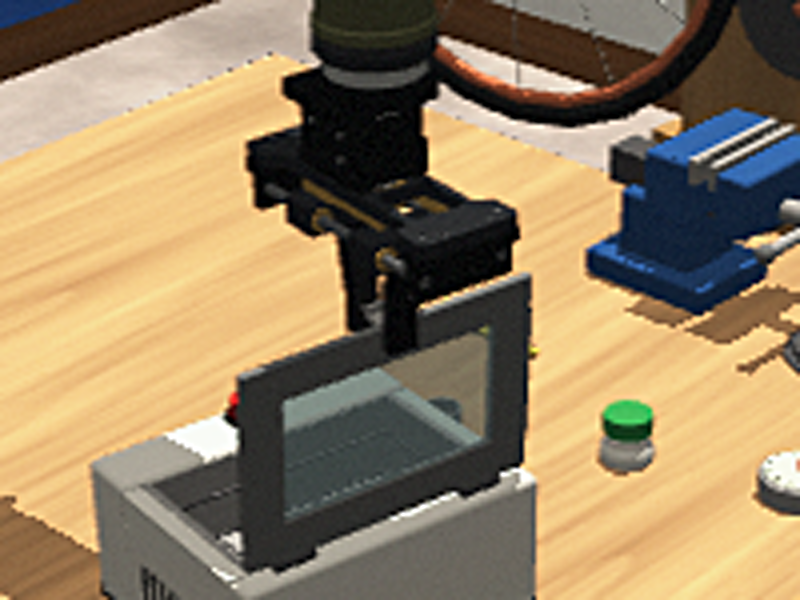

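The lid is just past upright. I'll ease it the last ~15 mm to its stop.

move_arm(
  motion="-0.31 2.5 0 0 0; -0.31 2 0 0 0; -0.31 2 0 0 0; -0.31 2 0 0 0; -0.31 2 0 0 0; -0.31 2 0 0 0; -0.31 1.5 0 0 0; -0.31 1.5 0 0 0; -0.31 1.5 0 0 0; -0.31 1.5 0 0 0; -0.31 0 0 0 0",
)

```text
clock: 15.25
position: [0.6388, 0.0212, 0.2656]
orientation: [0.996, -0.089, -0.0, 0.0]
wrist_force: [-0.3, 0.2, -0.1]
grip_width: 0.344
```

```bash
python3 e.py s9
```

```text
clock 15.25 pos [0.6388 0.0212 0.2656] cleaner mm [102.7  -0.2] phi -0.178 tilt 0.0000 F [-0.27  0.17 -0.07] grip 0.344 q [-0.46  0.3   0.49  1.44 -0.14  1.43 -0.15]
need tool mm [-1.637e+02 -1.000e-01  1.256e+02] roll -0.0
corner 117.69034935599821 257.6365894174839 theta 1.744 r 138.4 lid x at edge/tip now
```

View pics/s9.png

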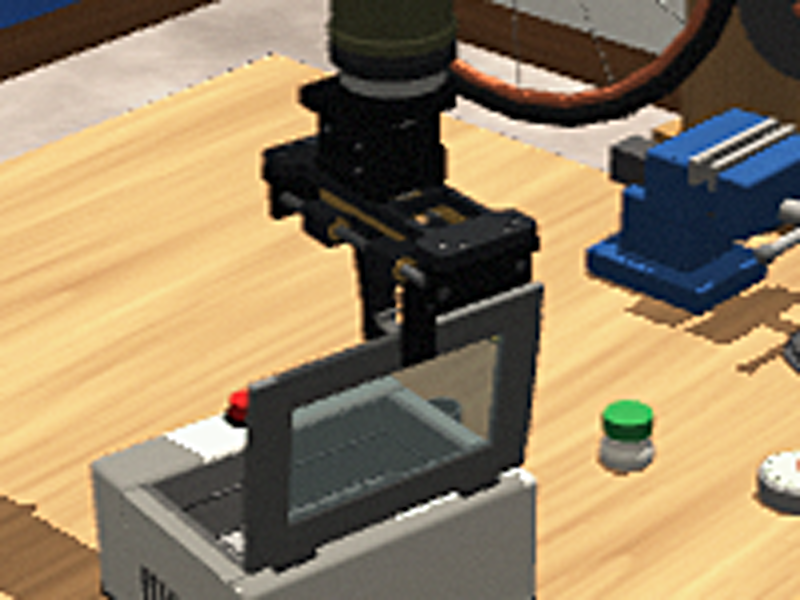

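The force is now near zero, so the lid is resting on its own stop. I'll lift straight up and move towards the spacer.

move_arm(
  motion="-0.31 0 0 -8 0; -0.31 0 0 -15 0; -0.31 0 0 -20 0; -0.31 0 0 -20 0; -0.31 0 0 0 0",
)

```text
clock: 15.92
position: [0.6398, 0.021, 0.3316]
orientation: [0.996, -0.089, 0.002, -0.0]
wrist_force: [0.3, -0.1, -1.0]
grip_width: 0.344
```

Run:
```python
from h import *
need([*SP,.1])
```

```text
clock 15.93 pos [0.6398 0.021  0.3316] cleaner mm [103.7  -0.2] phi -0.178 tilt 0.0048 F [ 0.31 -0.11 -0.96] grip 0.344 q [-0.46  0.29  0.5   1.33 -0.14  1.55 -0.15]
need tool mm [-254.3 -221.8  230.7] roll -0.0
```

move_arm(
  motion="0.5 -31.8 -27.7 0 0; 0.5 -31.8 -27.7 0 0; 0.5 -31.8 -27.7 0 0; 0.5 -31.8 -27.7 0 0; 0.5 -31.8 -27.7 0 0; 0.5 -31.8 -27.7 0 0; 0.5 -31.8 -27.7 20 0; 0.5 -31.8 -27.7 40 0; 0.5 0 0 50 0; 0.5 0 0 50 0; 0.5 0 0 50 0; 0.5 0 0 0 0; 0.5 0 0 0 0",
)

```text
clock: 17.55
position: [0.4286, 0.285, 0.1204]
orientation: [0.996, -0.089, 0.001, -0.001]
wrist_force: [-0.0, 0.4, 0.3]
grip_width: 0.751
```

Run:
```python
from h import *
need([*SP,.011])
for n in("scene","top"):
    c=env.camera(n);x0,y0=(230,130) if n=="scene" else (200,170)
    cv2.imwrite(f"pics/{n}10.png",cv2.resize(c["pixels"][y0:y0+150,x0:x0+210],None,fx=3.8,fy=3.8,interpolation=cv2.INTER_CUBIC)[:,:,::-1])
```

```text
clock 17.55 pos [0.4286 0.285  0.1204] cleaner mm [-151.   222.3] phi -0.178 tilt 0.0023 F [-0.03  0.42  0.33] grip 0.751 q [-0.86  0.12  0.23  1.93 -0.03  1.1  -0.79]
need tool mm [  1.3   0.5 109.4] roll -0.0
```

View pics/scene10.png

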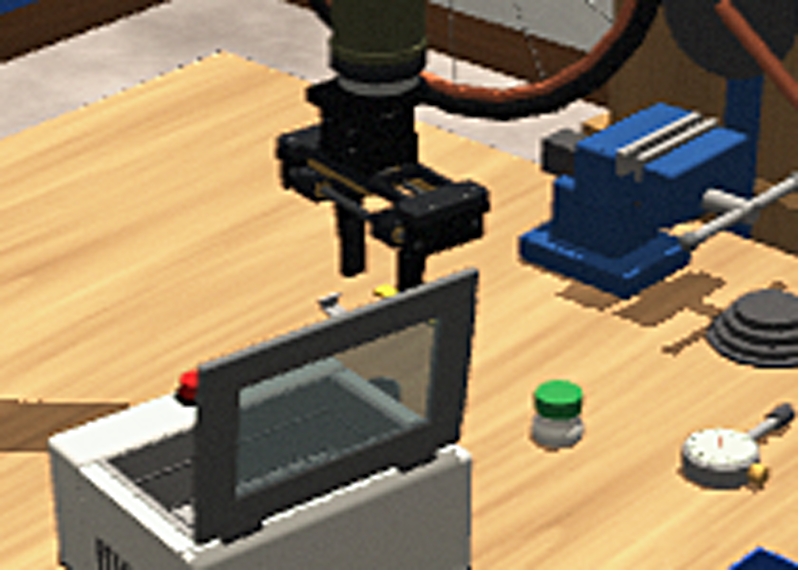

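View pics/top10.png

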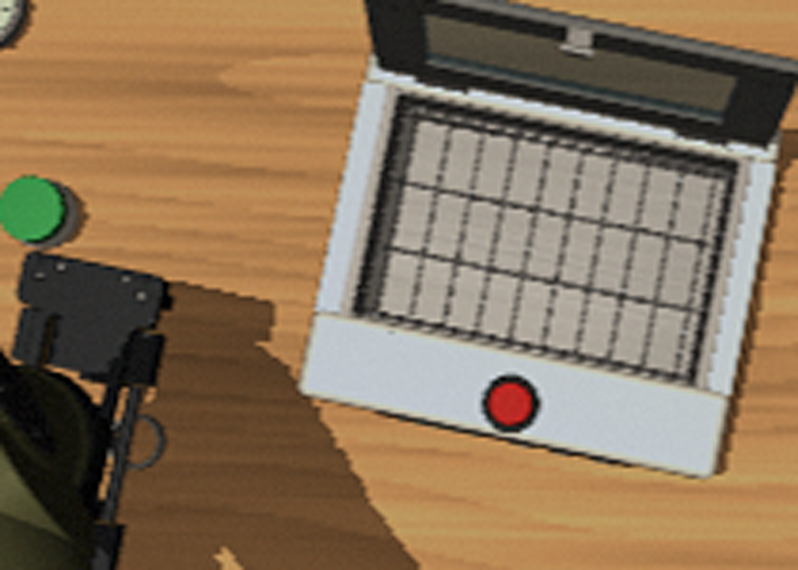

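The lid stands open, its hinge line at the rear of the cleaner, and the spacer ring is still at about (235,286). I'll go down onto it.

move_arm(
  motion="0.5 0.7 0.3 30 0; 0.5 0.6 0.2 30 0; 0.5 0 0 20 0; 0.5 0 0 12 0; 0.5 0 0 0 0; 0.5 0 0 0 0",
)

```text
clock: 18.4
position: [0.4298, 0.2843, 0.028]
orientation: [0.996, -0.089, 0.001, -0.001]
wrist_force: [0.2, -0.7, -0.0]
grip_width: 0.752
```

Run:
```python
from h import *
need([*SP,.012])
```

```text
clock 18.40 pos [0.4298 0.2843 0.028 ] cleaner mm [-149.7  221.8] phi -0.178 tilt 0.0024 F [ 0.24 -0.75 -0.02] grip 0.752 q [-0.84  0.24  0.23  2.01 -0.07  0.9  -0.76]
need tool mm [ 0.2 -0.1 16. ] roll 0.0
```

move_arm(
  motion="0.5 0 0 6 0; 0.5 0 0 6 0; 0.5 0 0 4 0; 0.5 0 0 0 0; 0.2 0 0 0 0; 0 0 0 0 0; -0.1 0 0 0 0; -0.2 0 0 0 0; -0.3 0 0 0 0; -0.5 0 0 0 0; -1 0 0 0 0; -1 0 0 0 0; -1 0 0 0 0",
)

```text
clock: 20.02
position: [0.4288, 0.2837, 0.0107]
orientation: [0.996, -0.089, 0.0, -0.0]
wrist_force: [-0.2, -0.6, 0.7]
grip_width: 0.383
```

Run:
```python
from h import *
need([*SP,.012])
```

```text
clock 20.02 pos [0.4288 0.2837 0.0107] cleaner mm [-150.5  221. ] phi -0.178 tilt 0.0001 F [-0.15 -0.61  0.67] grip 0.383 q [-0.84  0.26  0.23  2.02 -0.08  0.87 -0.75]
need tool mm [ 1.  -0.9 -1.3] roll 0.0
```

The grip width is 33.3 mm, so the ring is held. I'll lift it and go over the basket.

move_arm(
  motion="-1 0 0 -10 0; -1 0 0 -30 0; -1 0 0 -40 0; -1 0 0 -40 0; -1 0 0 -40 0; -1 0 0 -40 0; -1 0 0 -20 0; -1 20 30 0 0; -1 25 37 0 0; -1 25 37 0 0; -1 25 37 0 0; -1 25 37 0 0; -1 25 37 0 0; -1 15 5 0 0; -1 0 0 0 0",
)

```text
clock: 21.9
position: [0.5478, 0.0388, 0.2308]
orientation: [0.996, -0.089, 0.0, -0.0]
wrist_force: [-0.9, 0.8, -0.7]
grip_width: 0.383
```

move_arm(
  motion="-1 0 0 0 0.157; -1 0 0 0 0.157; -1 0 0 0 0.157; -1 0 0 0 0.157; -1 0 0 0 0.157; -1 0 0 0 0.157; -1 0 0 0 0.157; -1 0 0 0 0.157; -1 0 0 0 0.157; -1 0 0 0 0.158; -1 0 0 0 0",
)

```text
clock: 23.28
position: [0.5467, 0.0409, 0.2306]
orientation: [-0.643, 0.766, 0.001, 0.0]
wrist_force: [-0.7, 0.4, -0.2]
grip_width: 0.385
```

Run:
```python
from h import *
need([*c2w(.012,0),.0687])
for n in("scene","top"):
    c=env.camera(n);x0,y0=(220,110) if n=="scene" else (230,140)
    cv2.imwrite(f"pics/{n}11.png",cv2.resize(c["pixels"][y0:y0+150,x0:x0+200],None,fx=4,fy=4,interpolation=cv2.INTER_CUBIC)[:,:,::-1])
```

```text
clock 23.27 pos [0.5467 0.0409 0.2306] cleaner mm [8.5 3. ] phi -1.744 tilt 0.0011 F [-0.69  0.38 -0.22] grip 0.385 q [-0.67  0.11  0.59  1.73 -0.06  1.33 -1.81]
need tool mm [  3.1  -3.6 161.9] roll -1.566
```

View pics/scene11.png

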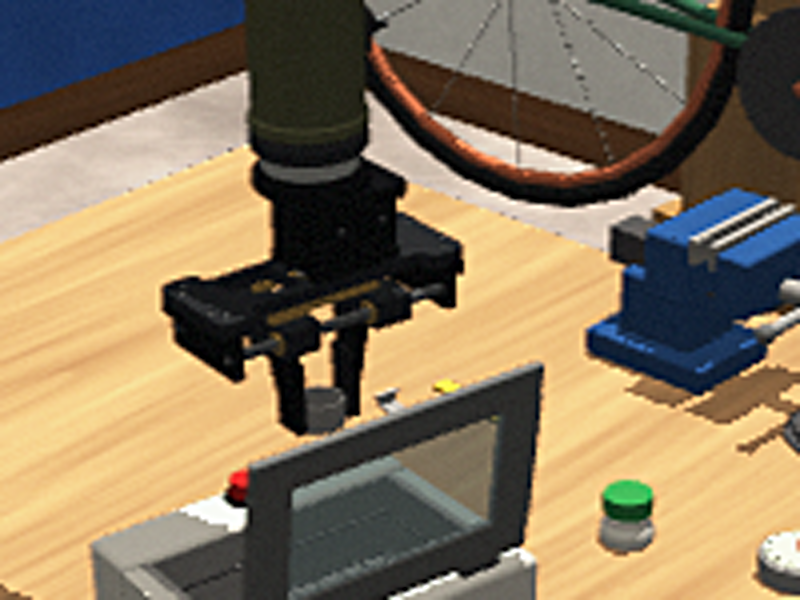

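View pics/top11.png

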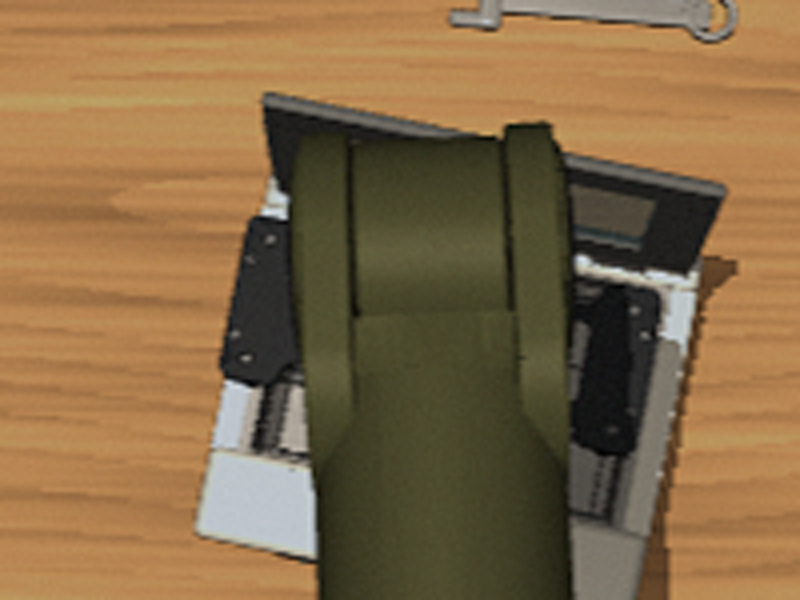

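The ring is held, at crop (325,410) in the scene view. The lid stands behind it and the gripper is clear of the lid. I'll lower it.

move_arm(
  motion="-1 3 6 10 0; -1 0 0 20 0; -1 0 0 25 0; -1 0 0 25 0; -1 0 0 25 0; -1 0 0 20 0; -1 0 0 15 0; -1 0 0 8 0; -1 0 0 0 0; -1 0 0 0 0",
)

```text
clock: 24.62
position: [0.5415, 0.037, 0.0834]
orientation: [-0.641, 0.767, -0.0, 0.001]
wrist_force: [-0.4, 0.2, -0.1]
grip_width: 0.387
```

Run:
```python
from h import *
need([*c2w(.002,0),.0687])
c=env.camera("scene")
cv2.imwrite(f"pics/s12.png",cv2.resize(c["pixels"][130:280,220:420],None,fx=4,fy=4,interpolation=cv2.INTER_CUBIC)[:,:,::-1])
```

```text
clock 24.62 pos [0.5415 0.037  0.0834] cleaner mm [ 4.1 -1.9] phi -1.749 tilt 0.0014 F [-0.36  0.25 -0.13] grip 0.387 q [-0.63  0.24  0.58  1.91 -0.15  1.04 -1.74]
need tool mm [-1.8  2.1 14.7] roll -1.571
```

View pics/s12.png

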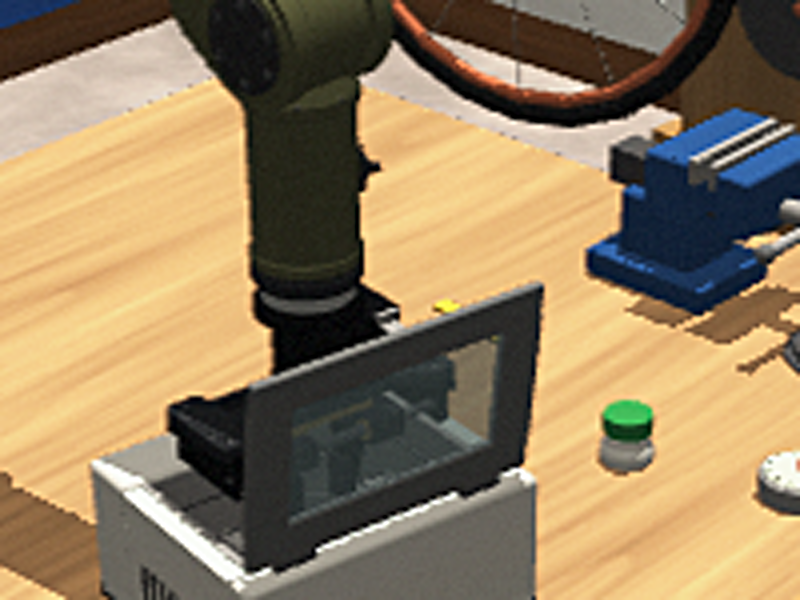

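move_arm(
  motion="-1 0 0 5 0; -1 0 0 4 0; -1 0 0 2 0; -1 0 0 0 0; -1 0 0 0 0",
)

```text
clock: 25.3
position: [0.541, 0.0369, 0.0717]
orientation: [-0.641, 0.767, -0.0, 0.0]
wrist_force: [-0.3, 0.4, -0.5]
grip_width: 0.387
```

move_arm(
  motion="-1 0 0 1 0; -1 0 0 0.5 0; -1 0 0 0 0",
)

```text
clock: 25.68
position: [0.5409, 0.0369, 0.0702]
orientation: [-0.641, 0.767, 0.0, 0.0]
wrist_force: [0.4, 0.1, -0.7]
grip_width: 0.386
```

move_arm(
  motion="-1 0 0 1 0; -1 0 0 0 0",
)

```text
clock: 25.92
position: [0.5408, 0.0369, 0.0691]
orientation: [-0.641, 0.767, 0.0, -0.0]
wrist_force: [0.6, -1.1, 0.2]
grip_width: 0.385
```

move_arm(
  motion="-1 0 0 0.5 0; -1 0 0 0 0",
)

```text
clock: 26.18
position: [0.541, 0.0369, 0.0688]
orientation: [-0.641, 0.767, 0.0, 0.0]
wrist_force: [-0.6, -0.4, 0.4]
grip_width: 0.38
```

move_arm(
  motion="-1 0 0 0.5 0; -1 0 0 0 0",
)

```text
clock: 26.42
position: [0.541, 0.0369, 0.0687]
orientation: [-0.641, 0.767, 0.0, 0.0]
wrist_force: [-2.3, -0.6, 5.4]
grip_width: 0.381
```

There is contact at z 0.0687, exactly as predicted, with about 5 N. I'll relax slightly and open the jaws.

move_arm(
  motion="-1 0 0 -0.4 0; -1 0 0 0 0; -0.2 0 0 0 0; -0.15 0 0 0 0; -0.1 0 0 0 0; 0 0 0 0 0; 0.2 0 0 0 0; 0.2 0 0 0 0; 0.2 0 0 0 0",
)

```text
clock: 27.55
position: [0.5409, 0.0369, 0.0686]
orientation: [-0.641, 0.767, -0.0, 0.0]
wrist_force: [0.2, 0.5, 0.6]
grip_width: 0.595
```

move_arm(
  motion="0.2 0 0 -4 0; 0.2 0 0 -10 0; 0.2 0 0 -20 0; 0.2 0 0 -30 0; 0.2 0 0 -40 0; 0.2 0 0 -40 0; 0.2 0 0 -40 0; 0.2 0 0 -30 0; 0.2 0 0 0 0",
)

```text
clock: 28.68
position: [0.5424, 0.0367, 0.2859]
orientation: [-0.641, 0.767, -0.001, 0.003]
wrist_force: [0.6, 0.5, 0.3]
grip_width: 0.603
```

move_arm(
  motion="0.2 -40 0 0 0; 0.2 -50 0 0 0; 0.2 -50 0 0 0; 0.2 -50 0 0 0; 0.2 -50 0 0 0; 0.2 -40 0 0 0; 0.2 0 0 0 0; 0.2 0 0 0 0",
)

```text
clock: 29.68
position: [0.5904, 0.3112, 0.2817]
orientation: [-0.641, 0.768, -0.0, -0.001]
wrist_force: [-0.5, -0.7, 0.8]
grip_width: 0.601
```

Run:
```python
from h import *
need([*c2w(.002,0),.0687])
t=dict(np.load("top0.npz"));s=dict(np.load("scene0.npz"))
for n in("scene","top"):
    c=env.camera(n);cv2.imwrite(f"pics/{n}13.png",c["pixels"][:,:,::-1])
    if n=="top":cv2.imwrite(f"pics/topc13.png",cv2.resize(c["pixels"][150:300,240:420],None,fx=4,fy=4,interpolation=cv2.INTER_CUBIC)[:,:,::-1])
    print(n,"lid top edge pred",[proj(c,[*c2w(.1135,y),.2715]).round(1) for y in(-.113,.113)], "spacer",proj(c,[*c2w(.004,-.002),.078]))
```

```text
clock 29.68 pos [0.5904 0.3112 0.2817] cleaner mm [  3.7 276.7] phi -1.750 tilt 0.0022 F [-0.51 -0.74  0.83] grip 0.601 q [-0.86  0.36  0.46  1.34 -0.16  1.48 -2.17]
need tool mm [276.2   1.3 213.6] roll -1.572
scene lid top edge pred [array([284.3, 226.6]), array([357.3, 199.9])] spacer [299.34110375 259.52937345]
top lid top edge pred [array([411.2, 185. ]), array([294.7, 162.2])] spacer [343.03602566 237.66324153]
```

View pics/scene13.png

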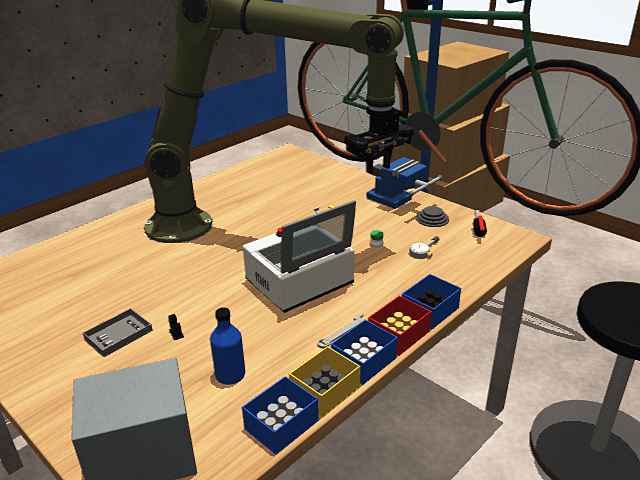

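View pics/topc13.png

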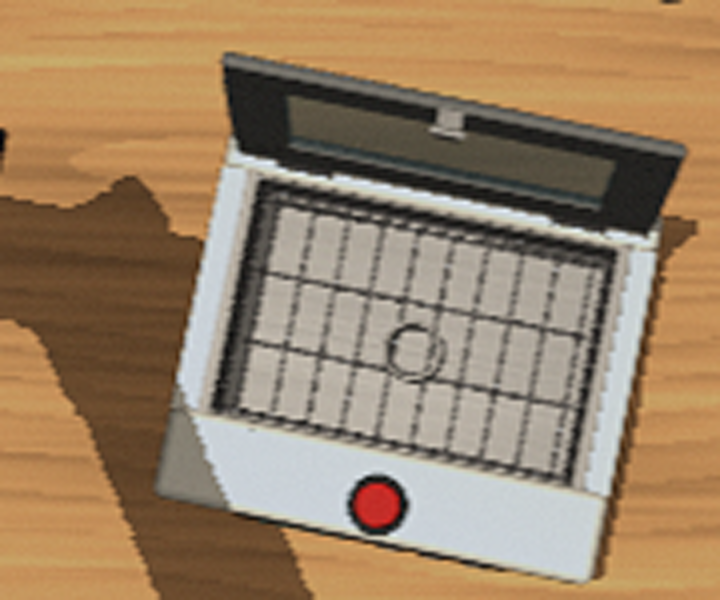

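View pics/top13.png

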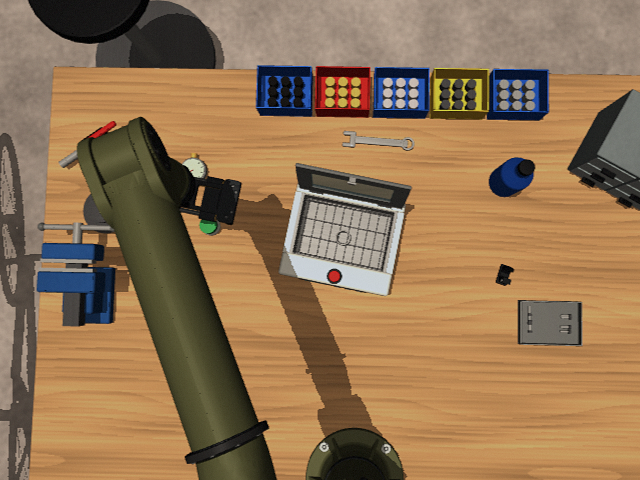

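The final views show the ring upright in the basket at top pixel (343.6,237.9), against a prediction of (343.0,237.7). The lid's top edge runs from (296,163) to (411,186), within 2 px of the prediction for the stop at 1.70 rad. The other things have not moved.

```bash
python3 -c "
from workcell import env
print(env.finish_job())"
```

```text
the job is handed in; nothing more can be done
None
```

The chrome spacer is standing in the basket, the lid is fully open at its stop, and I've handed the job in at about 30 s on the robot's clock.

- **Button and lid:** I pressed the button with one finger in 0.5–1 mm steps. It released at about 4 mm of travel, and the readings after each press step stayed at or below about 7 N. The other finger was already over the lid's front edge, so the lid rose only about 8 mm before that finger caught it. I then let it up slowly, over about 8 s, until the force dropped to near zero at its stop.
- **Spacer:** I gripped the ring at a reading of 33 mm (it is 34 mm across). I lowered it until it touched the basket floor at the expected height, with about 5 N, eased off, then opened the jaws and withdrew.
- **Last checks:** In the final top view the ring is within 1 px of where I meant to put it. The lid's edge is within 2 px of where it should be at 1.70 rad. The bottle, mount, spanner, jar and gauge look undisturbed. The tyre lever is hidden by the arm in that view, but it was still in place in the scene view.
- **Small disagreement:** My measurement of the shut lid came out 5 mm short from front to back (147 mm instead of 152 mm). I used the button and the lid's front edge as references instead, and they agreed with each other and with the contact heights I felt.

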